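Find and seat the rocking port cover

TASK

One of the four round blanking covers on the dust-extraction box is not down in the notches of its port and would leak air. Work along the row from left to right and press each cover to feel which one rocks; then push the bar of that one round with a fingertip until it drops into the notches, so that all four lie flush. Only press and push: take no bar between the fingers, lift no cover out of its port, and leave the things lying about where they are.

Things in the scene. Friction and masses are not known exactly. Their poses are not given: they have to be found in the camera images.
- extraction_box: Dust-extraction box of grey sheet metal, fixed to the table, 124 (x) x 370 (y) mm, top 50 mm above the table. Origin: centre of its underside, on the table; y along the row of ports towards the robot's left, z up. Ports at x = +12, y = +129, +43, -43, -129 mm, each with a black collar 80 mm across, its top 60 mm above the table, with 6 open notches 12 mm wide at 0, 60, .. 300 degrees from the box's x axis.
- cover_1: Grey round loose cover, about 200 g: flange 72 mm across, 5 mm thick; on it a straight grip bar through the middle, 60 long, 11 wide, 14 mm high. Below: a round spigot 58 mm across, 7 mm deep, keeps it centred; two lugs 3 mm deep, 6.5 wide, one under each bar end. Origin: centre of the flange's underside; x along the bar, z up. Numbers do not tell which port a cover is in nor which is loose.
- cover_2: Identical to cover_1. A cover is home when its bar points at two opposite notches (0, 60 or 120 degrees to the box's x axis, give or take 5): lugs down in the notches, flange on the collar, its underside 60 mm and bar top 79 mm above the table. Turned off the notches it rides level on its two lugs, 3 mm higher.
- cover_3: Identical to cover_1. The cover that is not home stays centred by its spigot and tips about 5 degrees to either side of its bar when the flange is pressed beside the bar; a cover that is home does not tip. Pressing alone does not send the loose one home.
- cover_4: Identical to cover_1. The covers slide easily on the collars. The loose one is turned by a light push (1 to 4 N) against the side of its bar near an end, 15 to 45 degrees either way round to the next pair of notches, where it drops in by its own weight; a light press afterwards settles it.
- pencil: Bystander: pencil, 158 mm long, lying on the front strip of the extraction box's top. Origin under its middle.
- spirit_level: Bystander: yellow spirit level, 22 x 237 x 46 mm, in front of the box to the right. Origin under its middle.
- calliper: Bystander: calliper, 165 mm long, 9 mm thick, in front of the box to the left. Origin under its middle.
- side_cutters: Bystander: side cutters, 180 mm long, 15 mm thick, right of the box. Origin under the middle.
- end_cap_1: Bystander: small moulded rail end cap, 22 x 30 x 18 mm, left of the box. Origin under its middle.
- end_cap_2: Bystander: small moulded rail end cap, 22 x 30 x 18 mm, left of the box. Origin under its middle.
- rail_offcut: Bystander: offcut of white rail, 25 x 86 x 24 mm, left of the box. Origin under its middle.
- screw_box_b: Bystander: small cardboard box, 44 x 58 x 43 mm, right of the box. Origin under its middle.
Not all that is in view belongs to the job. Leave any blue or yellow look-alike of the cover_4 alone.

How it is judged (in metres and radians):
On the way, in this order (a step that is already met when the one before it is completed fails the run):
1. the leftmost cover is pressed (at least 2 N from the fingers) (((contact force between the fingers and cover_1 above 2 N and y of cover_1 in the frame of extraction_box above 0.086 m) or (contact force between the fingers and cover_2 above 2 N and y of cover_2 in the frame of extraction_box above 0.086 m) or (contact force between the fingers and cover_3 above 2 N and y of cover_3 in the frame of extraction_box above 0.086 m) or (contact force between the fingers and cover_4 above 2 N and y of cover_4 in the frame of extraction_box above 0.086 m))), for 0.05 s.
2. then the second cover from the left is pressed (((contact force between the fingers and cover_1 above 2 N and y of cover_1 in the frame of extraction_box between 0 and 0.086 m) or (contact force between the fingers and cover_2 above 2 N and y of cover_2 in the frame of extraction_box between 0 and 0.086 m) or (contact force between the fingers and cover_3 above 2 N and y of cover_3 in the frame of extraction_box between 0 and 0.086 m) or (contact force between the fingers and cover_4 above 2 N and y of cover_4 in the frame of extraction_box between 0 and 0.086 m))), for 0.05 s.
3. then the third cover from the left is pressed (((contact force between the fingers and cover_1 above 2 N and y of cover_1 in the frame of extraction_box between -0.086 and 0 m) or (contact force between the fingers and cover_2 above 2 N and y of cover_2 in the frame of extraction_box between -0.086 and 0 m) or (contact force between the fingers and cover_3 above 2 N and y of cover_3 in the frame of extraction_box between -0.086 and 0 m) or (contact force between the fingers and cover_4 above 2 N and y of cover_4 in the frame of extraction_box between -0.086 and 0 m))), for 0.05 s.
4. then the rightmost cover is pressed (((contact force between the fingers and cover_1 above 2 N and y of cover_1 in the frame of extraction_box below -0.086 m) or (contact force between the fingers and cover_2 above 2 N and y of cover_2 in the frame of extraction_box below -0.086 m) or (contact force between the fingers and cover_3 above 2 N and y of cover_3 in the frame of extraction_box below -0.086 m) or (contact force between the fingers and cover_4 above 2 N and y of cover_4 in the frame of extraction_box below -0.086 m))), for 0.05 s.
At the end, for the whole second after the job is handed in: All four covers lie flush on their collars and at rest: each flange's underside within 1.3 mm above (2 mm below) the collar's top face, tilted by less than 0.03 rad (z of cover_1 in the frame of extraction_box between 0.058 and 0.0613 m and angle between each of cover_1, cover_2, cover_3, cover_4's own z axis and vertical below 0.03 rad and linear speed of each of cover_1, cover_2, cover_3, cover_4 below 0.02 m/s and z of cover_2 in the frame of extraction_box between 0.058 and 0.0613 m and z of cover_3 in the frame of extraction_box between 0.058 and 0.0613 m and z of cover_4 in the frame of extraction_box between 0.058 and 0.0613 m); the robot touches nothing.
It fails at once if a cover's bar is taken between the fingers (grasp point over the bar, less than 9 mm above its top) ((x of the grasp point in the frame of cover_1 between -0.034 and 0.034 m and y of the grasp point in the frame of cover_1 between -0.005 and 0.005 m and z of the grasp point in the frame of cover_1 below 0.028 m) or (x of the grasp point in the frame of cover_2 between -0.034 and 0.034 m and y of the grasp point in the frame of cover_2 between -0.005 and 0.005 m and z of the grasp point in the frame of cover_2 below 0.028 m) or (x of the grasp point in the frame of cover_3 between -0.034 and 0.034 m and y of the grasp point in the frame of cover_3 between -0.005 and 0.005 m and z of the grasp point in the frame of cover_3 below 0.028 m) or (x of the grasp point in the frame of cover_4 between -0.034 and 0.034 m and y of the grasp point in the frame of cover_4 between -0.005 and 0.005 m and z of the grasp point in the frame of cover_4 below 0.028 m)).
It fails at once if a cover is lifted out of its port (raised more than 9 mm above its seat) (z of any of cover_1, cover_2, cover_3, cover_4 in the frame of extraction_box above 0.069 m).
It fails at once if a bystander is shifted by more than 30 mm (distance of any of pencil, spirit_level, calliper, side_cutters, end_cap_1, end_cap_2, rail_offcut, screw_box_b from where it was at the start of the episode above 0.03 m).
It also fails if it takes over 61 s, if anything falls off the work surface, if the arm or the gripper's body presses on something with over 40 N, if the wrist force passes 120 N, or if a joint passes its speed limit or range.

ROBOT

A 6-joint arm with a two-finger parallel gripper is mounted at the origin on a cart in front of the work surface, level with it; the furniture and walls round the work are solid. World frame = base frame: x ahead of the robot, y to its left, z up, the work surface at z = 0. Lengths are in mm, angles in rad, forces in N, time in s.
With the tool pointing down it reaches from about 275 to 825 mm from the base axis. Payload 5.2 kg.
Tool frame: the origin (TCP) lies between the finger pads; the fingertips stand 14 mm ahead of it and the grasp point (between the pads) lies 5 mm behind it; z points along the fingers, y is the line along which they close (so a half turn about z gives the same grasp; the last joint's range is limited). The gripper opens to 93 mm and grips with 3 to 60 N. Pads are 15 mm wide; open, the fingers measure 128 mm over their backs; the gripper's body (75 mm by 188 mm) begins 65 mm behind the grasp point.
Start: joints at [-1.515, 0.259, 1.535, -0, 1.348, -0.203], TCP at [140.777, -531.683, 232.653] pointing down, gripper open.
Joint ranges: [-3.14, 3.14], [-0.91, 2.08], [0.19, 2.58], [-1.22, 4.36], [0.22, 2.71], [-3.12, 3.12]. Speed limits (rad/s): [2.57, 2.57, 3.14, 3.14, 3.14, 3.14].

INTERFACE

Orientations are given as a unit quaternion [w, x, y, z].
In Python, from bench import arm gives the robot as it stands.
- The arm moves only by the tool arm_command, never from a script. Its argument "plan" is a list of rows, each a list of 7 numbers: the shift along the tool's x, y, z in m, then the turn, a rotation vector about the tool's x, y, z in degrees, then the gripper command: -1 is shut, 1 is fully open, values between are in proportion. A call has 1 to 20 rows; each row is the pose to reach, as a shift and turn from the pose commanded when the call began, along the tool's axes at that moment; what a row does not reach only later rows make up. A row lasts 1/12 s, in which the tool goes at most 41.7 mm and 7.16 degrees, less where a joint would pass 70% of its speed; a pose out of reach is approached as far as the arm can. A call with a gripper value outside its range is refused whole. The fingers move at their own pace and stop on an object; the grip force is fixed at half the most. Time passes only in rows, so rows that repeat a pose let the fingers close. It gives the time, the measured TCP pose, the force, the opening and the grip force at its end, in the units of the state.
- arm.get_state(): the state, without advancing time (a new reading comes with each control period).
- arm.get_image(name): name is "side" or "top" or "wrist"; returns (picture, depth): 384x512x3 uint8, red, green, blue; 384x512 float32, mm along the optical axis (not along the pixel's ray), 0 where there is no reading.
- arm.calibration(name): a dict with "fx", "fy", "cx", "cy" (pixels), "D" ([k1, k2, p1, p2, k3] as OpenCV has them; the pictures are not rectified), "T" (4x4, takes a point from camera to world coordinates). Camera axes: x right, y down, z forward; pixel columns grow to the right and rows downward; lengths in mm; the calibration is good to about 2 mm. A picture is of the moment at which its call begins: read the wrist's pose just before it. calibration takes no time and is no camera call; for the wrist camera it gives the pose at the moment of the call.
- arm.close_job(): hands the job in; it is judged then, once.
The state is a dict: "t": time; "joint_positions": joint angles; "joint_vel": joint speeds; "tau": joint torques, N m; "ee_pos": TCP position; "eef_rot": TCP orientation; "contact_force": force on the tool from outside, world axes, zero at the start; "torque": the same for the moment, N m; "opening": finger opening in mm; "finger_force": force on a finger pad.
Only numpy, scipy, OpenCV 4.12 (cv2) and the standard library are available. Lean on these libraries where they do the work, as an engineer would, in place of code of your own. Each camera call takes 0.05 s, during which the arm holds its last target. There are 200 camera calls.

## Working session

There is one attempt and no reset: what is moved stays moved. The work goes in short steps, Python scripts to look and compute and a tool call to move; the robot and the scene stay as the last step left them, time stands still between calls to the robot, and variables do not carry over. Pictures are saved under pics/ and viewed, at most 10 in all, crops included, and the job is handed in when it is done.

Besides the shell and the picture viewer there is one more tool, called after "Call:" as name(argument=value, ...), one argument or row to a line, values as JSON. arm_command: Moves the arm, as the interface text tells. Its arguments: {"type":"object","properties":{"plan":{"type":"array","items":{"type":"array","items":{"type":"number"}}}},"required":["plan"]}

```bash
mkdir -p pics; python3 - <<'E'
from bench import arm
import cv2,numpy as np
s=arm.get_state();print(s)
for n in("top","side"):
    p,d=arm.get_image(n);cv2.imwrite(f"pics/{n}0.png",p[:,:,::-1]);np.savez(f"{n}0.npz",p=p,d=d)
    c=arm.calibration(n);print(n,c)
E
```

```text
{'t': 0.0, 'joint_positions': array([-1.51481435e+00,  2.59317042e-01,  1.53607107e+00, -1.57125846e-05,
        1.34799972e+00, -2.02787520e-01]), 'joint_vel': array([-0.00056651,  0.00022283,  0.00190569, -0.00227444,  0.00106849,
       -0.0004922 ]), 'tau': array([ 2.35091407e-03, -4.37297738e+01, -2.83995724e+01,  7.19918590e-02,
        4.12488473e-02, -1.50442665e-04]), 'ee_pos': array([ 140.73446291, -531.15180184,  231.83648305]), 'eef_rot': array([-8.95731416e-04,  9.91640839e-01,  1.29025734e-01,  5.81862754e-05]), 'contact_force': array([-0.05725146, -0.32311474,  0.08575005]), 'torque': array([ 0.0183334 ,  0.0289034 , -0.03562516]), 'finger_force': 0.0, 'opening': 93.12911647434589}
top {'fx': 372.7761347949934, 'fy': 372.7761347949934, 'cx': 249.9300594513287, 'cy': 194.97116989220845, 'D': array([0.02155989, 0.        , 0.        , 0.        , 0.        ]), 'T': array([[ 1.98495339e-02, -9.94964387e-01,  9.82439038e-02,
         4.15273828e+02],
       [-9.99701238e-01, -2.11532584e-02, -1.22464100e-02,
        -2.50997999e+00],
       [ 1.42629205e-02, -9.79714667e-02, -9.95087012e-01,
         1.20947818e+03],
       [ 0.00000000e+00,  0.00000000e+00,  0.00000000e+00,
         1.00000000e+00]])}
side {'fx': 413.17489787079, 'fy': 413.17489787079, 'cx': 263.0784107917856, 'cy': 192.65705095783684, 'D': array([-0.10732244,  0.        ,  0.        ,  0.        ,  0.        ]), 'T': array([[-8.87878170e-01, -2.99801226e-01,  3.48986505e-01,
         1.35822804e+02],
       [-4.60073989e-01,  5.75151301e-01, -6.76411787e-01,
         7.89443800e+02],
       [ 2.06904112e-03, -7.61130873e-01, -6.48595030e-01,
         8.35441943e+02],
       [ 0.00000000e+00,  0.00000000e+00,  0.00000000e+00,
         1.00000000e+00]])}
```

View pics/top0.png

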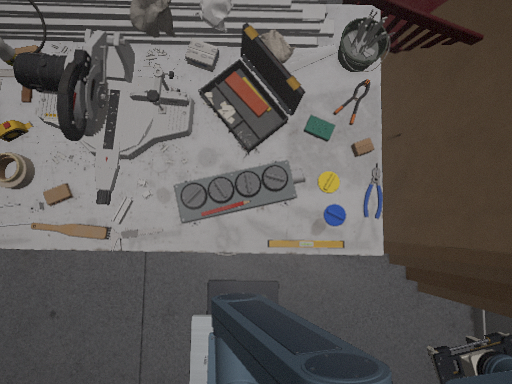

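View crop.

```bash
cat > h.py <<'E'
from bench import arm
import cv2,numpy as np
def ray(c,uv,z):
    K=np.array([[c['fx'],0,c['cx']],[0,c['fy'],c['cy']],[0,0,1]])
    n=cv2.undistortPoints(np.array(uv,float).reshape(-1,1,2),K,c['D']).reshape(-1,2)
    d=np.c_[n,np.ones(len(n))]@c['T'][:3,:3].T;o=c['T'][:3,3]
    return o+d*((np.array(z)-o[2])/d[:,2])[:,None]
def pix(c,P):
    K=np.array([[c['fx'],0,c['cx']],[0,c['fy'],c['cy']],[0,0,1]]);R=c['T'][:3,:3].T
    return cv2.projectPoints(np.array(P,float).reshape(-1,1,3),cv2.Rodrigues(R)[0],-R@c['T'][:3,3],K,c['D'])[0].reshape(-1,2)
E
python3 - <<'E'
from h import *
z=np.load('top0.npz');p=z['p'][:,:,::-1]
cv2.imwrite('pics/c1.png',cv2.resize(p[150:230,165:315],None,fx=5.3,fy=5.3,interpolation=cv2.INTER_CUBIC))
z=np.load('side0.npz')['p'][:,:,::-1];cv2.imwrite('pics/s1.png',z)
E
```

```text
(no output)
```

View pics/c1.png

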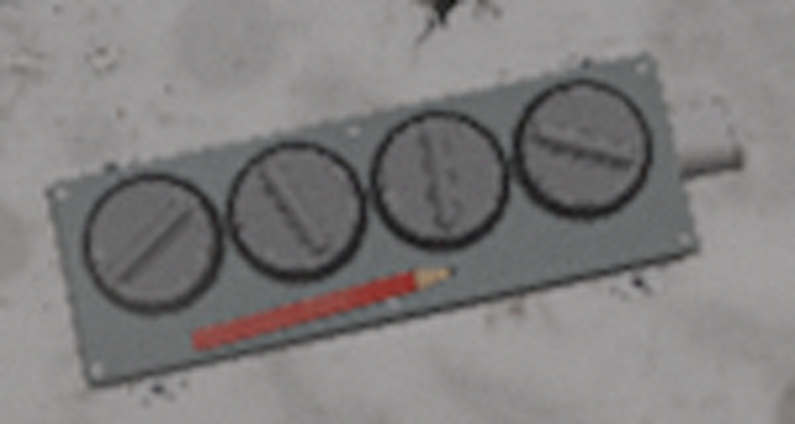

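View pics/s1.png

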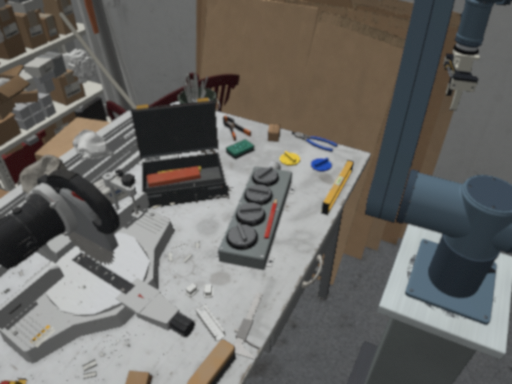

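The top view shows the covers in order left→right at about (194,196), (221,190), (248,184), (275,178); cover 2's bar looks off the notches, to be confirmed by pressing. The blue and yellow discs at (335,215) and (329,182) are off the box, so they're look-alikes to leave alone. Locating the box now.

```bash
python3 - <<'E'
from h import *
z=np.load('top0.npz');p=z['p'];c=arm.calibration('top')
# box top mask by depth
d=z['d'];v,u=np.mgrid[150:230,165:315];uv=np.c_[u.ravel(),v.ravel()]
g=cv2.GaussianBlur(p[:,:,1],(3,3),0)[150:230,165:315]
K=5.3
cen=[(155,243),(297,210),(440,180),(583,148)];C=[]
for x,y in cen:
    x0,y0=x/K,y/K
    pts=[]
    for a in np.linspace(0,2*np.pi,72,endpoint=False):
        r=np.arange(10.5,15,.1)
        m=cv2.remap(g.astype(np.float32),(x0+r*np.cos(a)).astype(np.float32)[None],(y0+r*np.sin(a)).astype(np.float32)[None],cv2.INTER_LINEAR)[0]
        i=m.argmin();pts.append((x0+r[i]*np.cos(a)+165,y0+r[i]*np.sin(a)+150))
    W=ray(c,pts,60)[:,:2]
    (cx,cy),R=cv2.minEnclosingCircle(W.astype(np.float32))
    A=np.c_[2*W,np.ones(len(W))];s=np.linalg.lstsq(A,(W**2).sum(1),rcond=None)[0]
    C.append(s[:2]);print(s[:2],np.sqrt(s[2]+s[:2]@s[:2]))
C=np.array(C);print(np.diff(C,axis=0))
v=C[0]-C[3];print('yaw of box y axis dir',np.degrees(np.arctan2(v[1],v[0])),np.linalg.norm(v))
bars=[((115,280),(195,208)),((262,178),(322,252)),((428,130),(448,228)),((535,145),(630,160))]
yaw=np.degrees(np.arctan2(v[1],v[0]))-90
for b in bars:
    W=ray(c,[(x/K+165,y/K+150) for x,y in b],79);e=W[1]-W[0];t=np.degrees(np.arctan2(e[1],e[0]))
    print('bar',t%180,'rel',(t-yaw)%180)
print('yaw',yaw)
E
```

```text
[523.85534189 157.8256158 ] 38.54946832219602
[544.28086646  74.18878685] 39.44234389943742
[564.76724673  -9.68365499] 39.1786866593012
[584.79216552 -92.05364749] 38.68192122724833
[[ 20.42552457 -83.63682895]
 [ 20.48638027 -83.87244184]
 [ 20.02491879 -82.3699925 ]]
yaw of box y axis dir 103.70494003098064 257.20214364174075
bar 133.76192499403354 rel 120.05698496305288
bar 40.27518188644899 rel 26.57024185546834
bar 12.622452786146056 rel 178.91751275516543
bar 82.18998085228021 rel 68.48504082129958
yaw 13.704940030980637
```

Call:
arm_command(
  plan=[
    [0.543,-0.439,0,0,0,1,-1],
    [0.543,-0.439,0,0,0,1,-1],
    [0.543,-0.439,0,0,0,1,-1],
    [0.543,-0.439,0,0,0,1,-1],
    [0.543,-0.439,0,0,0,1,-1],
    [0.543,-0.439,0,0,0,1,-1],
    [0.543,-0.439,0,0,0,1,-1],
    [0.543,-0.439,0,0,0,1,-1],
    [0.543,-0.439,0,0,0,1,-1],
    [0.543,-0.439,0,0,0,1,-1],
    [0.543,-0.439,0,0,0,1,-1],
    [0.543,-0.439,0,0,0,1,-1],
    [0.543,-0.439,0,0,0,1,-1],
    [0.543,-0.439,0,0,0,1,-1],
    [0.543,-0.439,0,0,0,1,-1],
    [0.543,-0.439,0,0,0,1,-1],
    [0.543,-0.439,0,0,0,1,-1],
    [0.543,-0.439,0,0,0,1,-1],
    [0.543,-0.439,0,0,0,1,-1],
    [0.543,-0.439,0,0,0,1,-1],
  ],
)

```text
t: 1.77
ee_pos: [552.7, 31.5, 232.0]
eef_rot: [0.0, 0.993, 0.121, -0.001]
contact_force: [-0.2, -0.5, 0.7]
opening: 0.3
finger_force: 0.0
```

```bash
cat >> h.py <<'E'
YAW=13.7
PORT=np.array([[523.9,157.8],[544.2,74.3],[564.5,-9.3],[584.8,-92.8]])
def to(x,y,z,yaw):
    "tool-frame shift (mm) and z turn (deg) from now to world TCP x,y,z and tool-x yaw"
    from scipy.spatial.transform import Rotation as Ro
    s=arm.get_state();w=s['eef_rot'];R=Ro.from_quat([w[1],w[2],w[3],w[0]]).as_matrix()
    y0=np.degrees(np.arctan2(R[1,0],R[0,0]))
    print('t',round(s['t'],2),'now',s['ee_pos'].round(1),round(y0,1),'F',s['contact_force'].round(1),'shift',(R.T@(np.array([x,y,z])-s['ee_pos'])).round(1),'turn',round(-((yaw-y0+180)%360-180),1),'j6',s['joint_positions'][5].round(2))
E
python3 - <<'E'
from h import *
to(554,32,200,13.7)
print(arm.get_state()['opening'])
c=arm.calibration('wrist');p,d=arm.get_image('wrist');cv2.imwrite('pics/w1.png',p[:,:,::-1]);np.savez('w1.npz',p=p,d=d,T=c['T'])
print(c,pix(c,[[x,y,65] for x,y in PORT]))
E
```

```text
t 1.77 now [552.7  31.5 232. ] 13.9 F [-0.2 -0.5  0.7] shift [ 1.5 -0.2 32. ] turn 0.2 j6 1.18
0.340284026910717
{'fx': 281.15660753040174, 'fy': 281.15660753040174, 'cx': 256.8154627962899, 'cy': 192.32998938248397, 'D': array([-0.01047626,  0.        ,  0.        ,  0.        ,  0.        ]), 'T': array([[ 2.40311607e-01, -9.34094883e-01, -2.64039923e-01,
         6.25982093e+02],
       [-9.70695497e-01, -2.31464584e-01, -6.46095914e-02,
         4.99748753e+01],
       [-7.64402317e-04,  2.71828799e-01, -9.62345322e-01,
         3.84167496e+02],
       [ 0.00000000e+00,  0.00000000e+00,  0.00000000e+00,
         1.00000000e+00]])} [[146.170563   178.29075515]
 [219.85231763 178.58563739]
 [293.76149971 178.92094394]
 [367.41086768 179.25495938]]
```

View pics/w1.png

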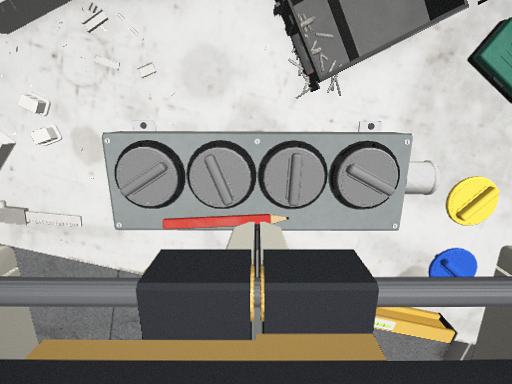

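The wrist view shows covers at (149,175), (221,175), (293,175) and (365,175). Bars 1, 3 and 4 point at notches (120, 0 and 60°), while bar 2, (207,155)–(232,205), does not. I'll refine the port centres and bar angle.

```bash
python3 - <<'E'
from h import *
z=np.load('w1.npz');p=z['p'];d=z['d'];c=arm.calibration('wrist');c['T']=z['T']
m=(p.max(2)<70).astype(np.uint8);m[:130]=0;m[228:]=0
cs,_=cv2.findContours(m,cv2.RETR_EXTERNAL,cv2.CHAIN_APPROX_NONE)
for k in sorted(cs,key=lambda k:k[:,0,0].min()):
    if cv2.contourArea(k)<800: continue
    h=cv2.convexHull(k).reshape(-1,2);W=ray(c,h,60)[:,:2]
    print(cv2.contourArea(k),cv2.boundingRect(k),np.array(cv2.minEnclosingCircle(W.astype(np.float32))[0]).round(1),cv2.minEnclosingCircle(W.astype(np.float32))[1])
# heights from depth
v,u=np.mgrid[0:384,0:512]
K=np.array([[c['fx'],0,c['cx']],[0,c['fy'],c['cy']],[0,0,1]])
n=cv2.undistortPoints(np.c_[u.ravel(),v.ravel()].astype(float).reshape(-1,1,2),K,c['D']).reshape(-1,2)
P=(np.c_[n,np.ones(len(n))]*d.reshape(-1,1))@c['T'][:3,:3].T+c['T'][:3,3]
for i,q in enumerate(PORT):
    off=P[:,:2]-q;r=np.hypot(*off.T)
    fl=(r<33)&(P[:,2]<74)&(P[:,2]>60);b=(r<33)&(P[:,2]>=75)
    print(i+1,'flange z',np.median(P[fl,2]).round(1),'bar z',np.median(P[b,2]).round(1),b.sum(),end=' ')
    B=P[b,:2];mu=B.mean(0);w,V=np.linalg.eigh(np.cov((B-mu).T));e=V[:,1];print('bar mid',mu.round(1),'rel',((np.degrees(np.arctan2(e[1],e[0]))-YAW)%180).round(1))
E
```

```text
3594.5 (258, 141, 70, 68) [566.9  -7.5] 41.13037872314453
1 flange z 66.2 bar z 78.8 483 bar mid [525.9 156.8] rel 123.5
2 flange z 69.1 bar z 330.5 12098 bar mid [566.8  74.1] rel 80.7
3 flange z 66.0 bar z 328.6 9849 bar mid [584.8   2.2] rel 100.0
4 flange z 66.0 bar z 78.7 497 bar mid [586.2 -90.8] rel 62.3
```

```bash
cat >> h.py <<'E'
PORT=np.array([[525,158.3],[545.3,75],[565.7,-8.3],[586,-91.8]])
def beside(i,normal,off,z):
    a=np.radians(YAW+normal);q=PORT[i-1]+off*np.array([np.cos(a),np.sin(a)]);print(q.round(1));to(*q,z,YAW+normal)
E
python3 - <<'E'
from h import *
beside(1,30,18,105)
z=np.load('w1.npz');p=z['p'];d=z['d'];c=arm.calibration('wrist');c['T']=z['T']
v,u=np.mgrid[150:208,190:256]
n=cv2.undistortPoints(np.c_[u.ravel(),v.ravel()].astype(float).reshape(-1,1,2),np.array([[c['fx'],0,c['cx']],[0,c['fy'],c['cy']],[0,0,1]]),c['D']).reshape(-1,2)
P=(np.c_[n,np.ones(len(n))]*d[150:208,190:256].reshape(-1,1))@c['T'][:3,:3].T+c['T'][:3,3]
b=(P[:,2]>77.5)&(P[:,2]<90);B=P[b,:2];w,V=np.linalg.eigh(np.cov(B.T));e=V[:,1]
print(b.sum(),np.median(P[b,2]),B.mean(0),(np.degrees(np.arctan2(e[1],e[0]))-YAW)%180)
E
```

```text
[538.  170.7]
t 1.82 now [552.6  30.9 232.3] 13.8 F [-0.5 -0.2 -0.1] shift [  19.4 -139.3  127.3] turn -29.9 j6 1.18
519 81.77810235254572 [546.62898554  75.18604502] 21.59829394046787
```

Call:
arm_command(
  plan=[
    [0.019,-0.139,0.03,0,0,-30,-1],
    [0.019,-0.139,0.03,0,0,-30,-1],
    [0.019,-0.139,0.03,0,0,-30,-1],
    [0.019,-0.139,0.03,0,0,-30,-1],
    [0.019,-0.139,0.03,0,0,-30,-1],
    [0.019,-0.139,0.127,0,0,-30,-1],
    [0.019,-0.139,0.127,0,0,-30,-1],
    [0.019,-0.139,0.127,0,0,-30,-1],
    [0.019,-0.139,0.127,0,0,-30,-1],
    [0.019,-0.139,0.127,0,0,-30,-1],
  ],
)

```text
t: 2.65
ee_pos: [538.6, 169.3, 105.7]
eef_rot: [0.0, 0.928, 0.372, -0.001]
contact_force: [0.7, 0.1, 0.5]
opening: 0.4
finger_force: 0.0
```

```bash
python3 - <<'E'
from h import *
beside(1,30,18,80)
c=arm.calibration('wrist');p,d=arm.get_image('wrist')
cv2.imwrite('pics/w2.png',p[:,:,::-1]);s=arm.get_state()
E
```

```text
[538.  170.7]
t 2.65 now [538.6 169.3 105.7] 43.6 F [0.7 0.1 0.5] shift [ 0.6 -1.4 25.7] turn -0.1 j6 0.92
```

View pics/w2.png

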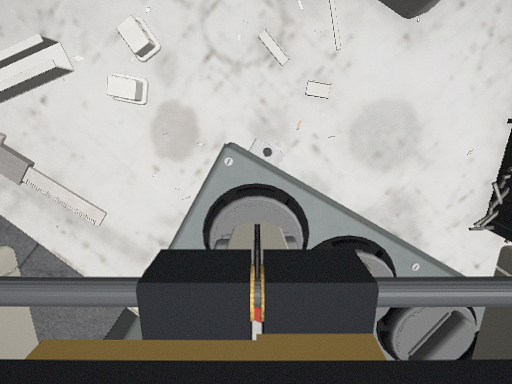

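The fingertip at (257,225) stands over the far half of cover 1, centre (256,225), clear of its bar. Pressing down.

Call:
arm_command(
  plan=[
    [0,0,0.022,0,0,0,-1],
    [0,0,0.025,0,0,0,-1],
    [0,0,0.027,0,0,0,-1],
    [0,0,0.028,0,0,0,-1],
    [0,0,0.028,0,0,0,-1],
  ],
)

```text
t: 3.12
ee_pos: [539.4, 171.0, 79.3]
eef_rot: [0.0, 0.928, 0.373, 0.001]
contact_force: [-0.6, -0.4, 1.8]
opening: 0.6
finger_force: 1.0
```

Call:
arm_command(
  plan=[
    [0,0,0.001,0,0,0,-1],
    [0,0,0.002,0,0,0,-1],
    [0,0,0.002,0,0,0,-1],
    [0,0,0.002,0,0,0,-1],
  ],
)

```text
t: 3.45
ee_pos: [539.5, 171.0, 79.2]
eef_rot: [0.001, 0.928, 0.373, 0.001]
contact_force: [-5.9, -2.4, 18.9]
opening: 0.1
finger_force: 8.8
```

Cover 1 is stiff: 19 N at 79.2 with no travel, so it's home. Next is cover 2.

```bash
python3 - <<'E'
from h import *
beside(2,-65,18,105)
E
```

```text
[556.6  61. ]
t 3.45 now [539.5 171.   79.2] 43.9 F [-5.9 -2.4 18.9] shift [-63.9  91.3 -25.7] turn 95.2 j6 0.92
```

Call:
arm_command(
  plan=[
    [0,0,-0.04,0,0,0,-1],
    [0,0,-0.05,0,0,20,-1],
    [-0.064,0.091,-0.05,0,0,95,-1],
    [-0.064,0.091,-0.05,0,0,95,-1],
    [-0.064,0.091,-0.05,0,0,95,-1],
    [-0.064,0.091,-0.05,0,0,95,-1],
    [-0.064,0.091,-0.05,0,0,95,-1],
    [-0.064,0.091,-0.05,0,0,95,-1],
    [-0.064,0.091,-0.05,0,0,95,-1],
    [-0.064,0.091,-0.05,0,0,95,-1],
    [-0.064,0.091,-0.05,0,0,95,-1],
    [-0.064,0.091,-0.05,0,0,95,-1],
    [-0.064,0.091,-0.05,0,0,95,-1],
    [-0.064,0.091,-0.05,0,0,95,-1],
    [-0.064,0.091,-0.05,0,0,95,-1],
    [-0.064,0.091,-0.05,0,0,95,-1],
    [-0.064,0.091,-0.028,0,0,95,-1],
    [-0.064,0.091,-0.028,0,0,95,-1],
  ],
)

```text
t: 4.95
ee_pos: [554.0, 61.3, 101.8]
eef_rot: [0.001, 0.902, -0.431, -0.002]
contact_force: [-0.4, -0.2, -0.2]
opening: 0.3
finger_force: 0.0
```

```bash
python3 - <<'E'
from h import *
beside(2,-65,18,82)
E
```

```text
[556.6  61. ]
t 4.95 now [554.   61.3 101.8] -51.1 F [-0.4 -0.2 -0.2] shift [ 2.  -1.8 19.8] turn 0.2 j6 2.37
```

Call:
arm_command(
  plan=[
    [0.002,-0.002,0.01,0,0,0,-1],
    [0.002,-0.002,0.018,0,0,0,-1],
    [0.002,-0.002,0.02,0,0,0,-1],
    [0.002,-0.002,0.021,0,0,0,-1],
    [0.002,-0.002,0.021,0,0,0,-1],
  ],
)

```text
t: 5.37
ee_pos: [558.2, 60.9, 82.6]
eef_rot: [0.0, 0.902, -0.432, -0.0]
contact_force: [0.3, 0.6, -0.8]
opening: 0.2
finger_force: 0.0
```

Call:
arm_command(
  plan=[
    [0,0,0.001,0,0,0,-1],
    [0,0,0.001,0,0,0,-1],
    [0,0,0.001,0,0,0,-1],
  ],
)

```text
t: 5.62
ee_pos: [558.5, 60.9, 82.1]
eef_rot: [-0.0, 0.902, -0.432, 0.0]
contact_force: [0.6, 0.2, 0.3]
opening: 0.4
finger_force: 0.2
```

Call:
arm_command(
  plan=[
    [0,0,0.001,0,0,0,-1],
    [0,0,0.001,0,0,0,-1],
    [0,0,0.001,0,0,0,-1],
  ],
)

```text
t: 5.87
ee_pos: [558.7, 60.8, 81.3]
eef_rot: [-0.0, 0.902, -0.432, 0.001]
contact_force: [0.3, -0.0, 5.0]
opening: 0.2
finger_force: 2.3
```

Call:
arm_command(
  plan=[
    [0,0,0.001,0,0,0,-1],
    [0,0,0.001,0,0,0,-1],
    [0,0,0.001,0,0,0,-1],
  ],
)

```text
t: 6.12
ee_pos: [558.8, 60.8, 81.1]
eef_rot: [-0.0, 0.902, -0.432, 0.001]
contact_force: [-2.2, 0.1, 10.9]
opening: 0.4
finger_force: 5.4
```

Cover 2 first touches at 82.1 and gives to 81.1, about 2 mm above cover 1's level, so it rides high and rocks. Continuing along the row to cover 3.

```bash
python3 - <<'E'
from h import *
beside(3,-90,18,100)
E
```

```text
[570.  -25.8]
t 6.12 now [558.8  60.8  81.1] -51.2 F [-2.2  0.1 10.9] shift [ 74.5  45.6 -18.9] turn 25.1 j6 2.37
```

Call:
arm_command(
  plan=[
    [0,0,-0.03,0,0,0,-1],
    [0,0,-0.04,0,0,0,-1],
    [0.074,0.045,-0.04,0,0,25,-1],
    [0.074,0.045,-0.04,0,0,25,-1],
    [0.074,0.045,-0.04,0,0,25,-1],
    [0.074,0.045,-0.04,0,0,25,-1],
    [0.074,0.045,-0.02,0,0,25,-1],
    [0.074,0.045,-0.02,0,0,25,-1],
    [0.074,0.045,-0.02,0,0,25,-1],
  ],
)

```text
t: 6.87
ee_pos: [568.6, -24.8, 98.6]
eef_rot: [0.001, 0.787, -0.617, -0.001]
contact_force: [-1.0, 0.4, 0.5]
opening: 0.5
finger_force: 0.0
```

```bash
python3 - <<'E'
from h import *
beside(3,-90,18,80)
E
```

```text
[570.  -25.8]
t 6.87 now [568.6 -24.8  98.6] -76.2 F [-1.   0.4  0.5] shift [ 1.4 -1.2 18.6] turn 0.1 j6 2.66
```

Call:
arm_command(
  plan=[
    [0,0,0.015,0,0,0,-1],
    [0,0,0.018,0,0,0,-1],
    [0,0,0.019,0,0,0,-1],
    [0,0,0.019,0,0,0,-1],
  ],
)

```text
t: 7.2
ee_pos: [569.6, -24.7, 80.9]
eef_rot: [0.0, 0.787, -0.617, -0.0]
contact_force: [0.1, 0.3, -0.5]
opening: 0.5
finger_force: 0.0
```

Call:
arm_command(
  plan=[
    [0,0,0.001,0,0,0,-1],
    [0,0,0.002,0,0,0,-1],
    [0,0,0.002,0,0,0,-1],
    [0,0,0.002,0,0,0,-1],
  ],
)

```text
t: 7.53
ee_pos: [570.1, -25.0, 79.3]
eef_rot: [-0.0, 0.787, -0.617, 0.001]
contact_force: [0.1, 0.6, 2.3]
opening: 0.6
finger_force: 1.4
```

Call:
arm_command(
  plan=[
    [0,0,0.001,0,0,0,-1],
    [0,0,0.0015,0,0,0,-1],
    [0,0,0.0015,0,0,0,-1],
  ],
)

```text
t: 7.78
ee_pos: [570.1, -25.0, 79.2]
eef_rot: [-0.0, 0.787, -0.617, 0.001]
contact_force: [-4.0, 0.5, 13.3]
opening: 0.4
finger_force: 6.9
```

```bash
python3 - <<'E'
from h import *
beside(4,-30,18,100)
E
```

```text
[603.3 -96.9]
t 7.78 now [570.1 -25.   79.2] -76.2 F [-4.   0.5 13.3] shift [ 77.7 -15.1 -20.7] turn -59.9 j6 2.66
```

Cover 3 is stiff at 79.2 (home). Next is cover 4.

Call:
arm_command(
  plan=[
    [0,0,-0.03,0,0,0,-1],
    [0,0,-0.04,0,0,0,-1],
    [0.078,-0.015,-0.04,0,0,-60,-1],
    [0.078,-0.015,-0.04,0,0,-60,-1],
    [0.078,-0.015,-0.04,0,0,-60,-1],
    [0.078,-0.015,-0.04,0,0,-60,-1],
    [0.078,-0.015,-0.04,0,0,-60,-1],
    [0.078,-0.015,-0.04,0,0,-60,-1],
    [0.078,-0.015,-0.04,0,0,-60,-1],
    [0.078,-0.015,-0.04,0,0,-60,-1],
    [0.078,-0.015,-0.04,0,0,-60,-1],
    [0.078,-0.015,-0.022,0,0,-60,-1],
    [0.078,-0.015,-0.022,0,0,-60,-1],
    [0.078,-0.015,-0.022,0,0,-60,-1],
  ],
)

```text
t: 8.95
ee_pos: [602.0, -96.9, 98.2]
eef_rot: [-0.0, 0.99, -0.141, -0.001]
contact_force: [0.2, 0.1, 0.4]
opening: 0.7
finger_force: 0.0
```

```bash
python3 - <<'E'
from h import *
beside(4,-30,18,80)
E
```

```text
[603.3 -96.9]
t 8.95 now [602.  -96.9  98.2] -16.2 F [0.2 0.1 0.4] shift [ 1.3 -0.4 18.2] turn 0.1 j6 1.51
```

Call:
arm_command(
  plan=[
    [0,0,0.015,0,0,0,-1],
    [0,0,0.018,0,0,0,-1],
    [0,0,0.019,0,0,0,-1],
    [0,0,0.02,0,0,0,-1],
    [0,0,0.02,0,0,0,-1],
  ],
)

```text
t: 9.37
ee_pos: [603.1, -97.2, 79.6]
eef_rot: [0.0, 0.99, -0.141, 0.0]
contact_force: [-0.5, -0.9, -0.3]
opening: 0.8
finger_force: 0.0
```

Call:
arm_command(
  plan=[
    [0,0,0.001,0,0,0,-1],
    [0,0,0.0015,0,0,0,-1],
    [0,0,0.0015,0,0,0,-1],
    [0,0,0.0015,0,0,0,-1],
  ],
)

```text
t: 9.7
ee_pos: [603.3, -97.3, 79.3]
eef_rot: [0.0, 0.99, -0.141, 0.001]
contact_force: [-2.2, 0.1, 6.4]
opening: 1.0
finger_force: 3.1
```

All four are pressed: 1, 3 and 4 are stiff at 79.2–79.3, and cover 2 is the loose one. Lifting and taking one confirming crop of it.

Call:
arm_command(
  plan=[
    [0,0,-0.04,0,0,0,-1],
    [0,0,-0.08,0,0,0,-1],
    [-0.07,-0.08,-0.13,0,0,0,-1],
    [-0.07,-0.08,-0.13,0,0,0,-1],
    [-0.07,-0.08,-0.13,0,0,0,-1],
    [-0.07,-0.08,-0.13,0,0,0,-1],
    [-0.07,-0.08,-0.13,0,0,0,-1],
  ],
)

```text
t: 10.28
ee_pos: [558.1, 0.4, 209.6]
eef_rot: [0.0, 0.99, -0.139, 0.002]
contact_force: [0.0, -0.3, 0.3]
opening: 0.3
finger_force: 0.0
```

```bash
cat > look.py <<'E'
from h import *
import sys
def look(name):
    c=arm.calibration('wrist');p,d=arm.get_image('wrist')
    u,v=pix(c,[[*PORT[1],65]])[0];print('port2 px',u,v)
    x0,y0=int(max(u-60,0)),int(max(v-45,0));cr=p[y0:y0+90,x0:x0+120]
    cv2.imwrite(f'pics/{name}.png',cv2.resize(cr[:,:,::-1],None,fx=5,fy=5,interpolation=cv2.INTER_CUBIC));np.savez(f'{name}.npz',p=p,d=d,T=c['T'])
    vv,uu=np.mgrid[0:384,0:512];K=np.array([[c['fx'],0,c['cx']],[0,c['fy'],c['cy']],[0,0,1]])
    n=cv2.undistortPoints(np.c_[uu.ravel(),vv.ravel()].astype(float).reshape(-1,1,2),K,c['D']).reshape(-1,2)
    P=(np.c_[n,np.ones(len(n))]*d.reshape(-1,1))@c['T'][:3,:3].T+c['T'][:3,3]
    for i,q in enumerate(PORT):
        r=np.hypot(*(P[:,:2]-q).T);f=(r<30)&(P[:,2]>60)&(P[:,2]<72);b=(r<33)&(P[:,2]>75)&(P[:,2]<86)
        if b.sum()<50: continue
        w,V=np.linalg.eigh(np.cov(P[b,:2].T));e=V[:,1]
        print(i+1,'flange',np.median(P[f,2]).round(1),'bar',np.median(P[b,2]).round(1),b.sum(),P[b,:2].mean(0).round(1),'rel',((np.degrees(np.arctan2(e[1],e[0]))-YAW)%180).round(1))
look(sys.argv[1])
E
python3 look.py k1; python3 -c "
from h import *
def arc(th,off,r=28,z=87):
    a=np.radians(YAW+th);u=np.array([np.cos(a),np.sin(a)]);n=np.array([-u[1],u[0]]);q=PORT[1]+r*u+off*n;print(th,q.round(1));to(*q,z,YAW+th-90)
arc(26,21,z=130)"
```

```text
port2 px 196.6202029250896 213.89141639998303
1 flange 66.4 bar 78.9 478 [525.7 155.9] rel 122.7
2 flange 69.2 bar 81.7 603 [546.5  73.9] rel 21.9
3 flange 66.2 bar 78.8 579 [566.8  -8.4] rel 177.5
4 flange 66.1 bar 78.7 642 [585.9 -91.7] rel 60.5
26 [553.4 109. ]
t 10.33 now [558.1  -0.6 208.5] -16.1 F [ 1.   0.2 -1.5] shift [ -35.1 -104.1   78.4] turn 34.2 j6 1.65
```

View pics/k1.png

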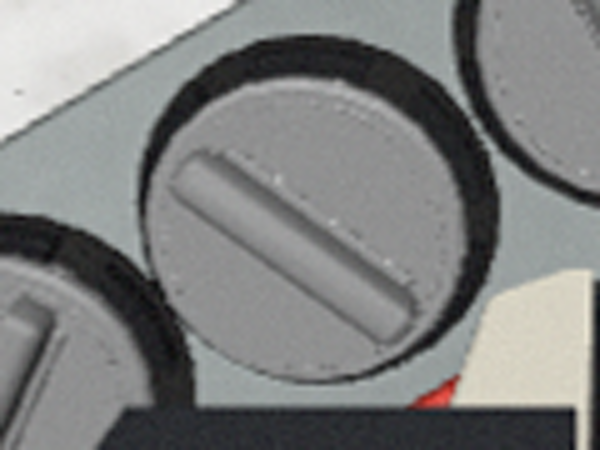

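The crop shows grey cover 2 at centre (315,230) with its bar running from (190,175) to (400,320), about 22° off the box's x axis. Its flange reads 3 mm above the other three. The blue and yellow discs are elsewhere, so this is the one to turn. I'll push its far end clockwise to 0°.

```bash
cat >> h.py <<'E'
def arc(th,off,r=28,z=87):
    a=np.radians(YAW+th);u=np.array([np.cos(a),np.sin(a)]);n=np.array([-u[1],u[0]]);q=PORT[1]+r*u+off*n;print(th,q.round(1));to(*q,z,YAW+th-90)
E
python3 -c "
from h import *
arc(22,21,z=110)"
```

```text
22 [555.8 108.4]
t 10.33 now [558.1  -0.6 208.5] -16.1 F [ 1.   0.2 -1.5] shift [ -32.7 -104.1   98.4] turn 38.2 j6 1.65
```

Call:
arm_command(
  plan=[
    [-0.033,-0.104,0,0,0,38,-1],
    [-0.033,-0.104,0,0,0,38,-1],
    [-0.033,-0.104,0,0,0,38,-1],
    [-0.033,-0.104,0.05,0,0,38,-1],
    [-0.033,-0.104,0.098,0,0,38,-1],
    [-0.033,-0.104,0.098,0,0,38,-1],
    [-0.033,-0.104,0.098,0,0,38,-1],
    [-0.033,-0.104,0.098,0,0,38,-1],
  ],
)

```text
t: 11.0
ee_pos: [555.0, 107.3, 108.2]
eef_rot: [0.001, 0.891, -0.455, -0.001]
contact_force: [0.9, -0.7, 1.1]
opening: 0.2
finger_force: 0.0
```

```bash
python3 -c "
from h import *
for a in [(22,21),(22,13),(16,13),(10,13),(5,13),(0,13)]: arc(*a)"
```

```text
22 [555.8 108.4]
t 11.0 now [555.  107.3 108.2] -54.1 F [ 0.9 -0.7  1.1] shift [-0.4 -1.4 21.2] turn 0.2 j6 2.51
22 [560.5 101.9]
t 11.0 now [555.  107.3 108.2] -54.1 F [ 0.9 -0.7  1.1] shift [ 7.6 -1.3 21.2] turn 0.2 j6 2.51
16 [563.2 100.2]
t 11.0 now [555.  107.3 108.2] -54.1 F [ 0.9 -0.7  1.1] shift [10.6 -2.5 21.2] turn 6.2 j6 2.51
10 [565.7  98.2]
t 11.0 now [555.  107.3 108.2] -54.1 F [ 0.9 -0.7  1.1] shift [13.7 -3.4 21.2] turn 12.2 j6 2.51
5 [567.7  96.3]
t 11.0 now [555.  107.3 108.2] -54.1 F [ 0.9 -0.7  1.1] shift [16.4 -3.9 21.2] turn 17.2 j6 2.51
0 [569.4  94.3]
t 11.0 now [555.  107.3 108.2] -54.1 F [ 0.9 -0.7  1.1] shift [19.1 -4.1 21.2] turn 22.2 j6 2.51
```

Call:
arm_command(
  plan=[
    [0,-0.001,0.015,0,0,0,-1],
    [0,-0.001,0.021,0,0,0,-1],
    [0,-0.001,0.021,0,0,0,-1],
    [0.003,-0.001,0.021,0,0,0,-1],
    [0.0055,-0.001,0.021,0,0,0,-1],
    [0.0075,-0.001,0.021,0,0,0,-1],
    [0.0075,-0.001,0.021,0,0,0,-1],
  ],
)

```text
t: 11.58
ee_pos: [561.2, 102.3, 89.5]
eef_rot: [-0.0, 0.89, -0.455, 0.001]
contact_force: [0.3, -0.4, -0.3]
opening: 0.3
finger_force: 0.2
```

Call:
arm_command(
  plan=[
    [0.0015,-0.0007,0.001,0,0,3,-1],
    [0.003,-0.0015,0.002,0,0,6,-1],
    [0.0045,-0.002,0.002,0,0,9,-1],
    [0.006,-0.0024,0.002,0,0,12,-1],
    [0.0075,-0.0027,0.002,0,0,15,-1],
    [0.0075,-0.0027,0.002,0,0,15,-1],
  ],
)

```text
t: 12.08
ee_pos: [567.3, 98.5, 87.0]
eef_rot: [-0.0, 0.823, -0.568, 0.0]
contact_force: [0.2, 1.5, -0.3]
opening: 0.5
finger_force: 0.6
```

```bash
python3 -c "
from h import *
for a in [(7,13),(3,13),(0,13)]: arc(*a)"
```

```text
7 [566.9  97.1]
t 12.08 now [567.3  98.5  87. ] -69.3 F [ 0.2  1.5 -0.3] shift [1.2 0.9 0. ] turn 0.0 j6 2.76
3 [568.4  95.5]
t 12.08 now [567.3  98.5  87. ] -69.3 F [ 0.2  1.5 -0.3] shift [3.2 0.  0. ] turn 4.0 j6 2.76
0 [569.4  94.3]
t 12.08 now [567.3  98.5  87. ] -69.3 F [ 0.2  1.5 -0.3] shift [ 4.7 -0.5  0. ] turn 7.0 j6 2.76
```

Call:
arm_command(
  plan=[
    [0.0015,0,0,0,0,2,-1],
    [0.003,0,0,0,0,4,-1],
    [0.004,0,0,0,0,6,-1],
    [0.0045,0,0,0,0,7,-1],
    [0.0045,0,0,0,0,7,-1],
  ],
)

```text
t: 12.5
ee_pos: [568.9, 94.4, 87.0]
eef_rot: [-0.001, 0.787, -0.617, 0.0]
contact_force: [-0.3, 1.8, 0.1]
opening: 0.7
finger_force: 0.7
```

Call:
arm_command(
  plan=[
    [0.0005,0,0,0,0,1,-1],
    [0.001,0,0,0,0,2,-1],
    [0.001,0,0,0,0,2,-1],
  ],
)

```text
t: 12.75
ee_pos: [568.8, 93.2, 86.8]
eef_rot: [-0.0, 0.776, -0.631, 0.0]
contact_force: [0.6, 2.0, 0.8]
opening: 0.2
finger_force: 1.1
```

Call:
arm_command(
  plan=[
    [0.001,0,0,0,0,0,-1],
    [0.001,0,0,0,0,0,-1],
    [0.001,0,0,0,0,0,-1],
  ],
)

```text
t: 13.0
ee_pos: [569.1, 92.5, 86.8]
eef_rot: [-0.0, 0.776, -0.63, -0.0]
contact_force: [1.6, 5.1, 2.1]
opening: 0.5
finger_force: 2.2
```

Resistance rose to 5 N with no further travel, so the lugs seem to have caught. Backing off and looking.

Call:
arm_command(
  plan=[
    [-0.012,0,0,0,0,0,-1],
    [-0.012,0,-0.04,0,0,0,-1],
    [-0.012,0,-0.08,0,0,0,-1],
    [0.088,0.03,-0.12,0,0,-62,-1],
    [0.088,0.03,-0.12,0,0,-62,-1],
    [0.088,0.03,-0.12,0,0,-62,-1],
    [0.088,0.03,-0.12,0,0,-62,-1],
    [0.088,0.03,-0.12,0,0,-62,-1],
    [0.088,0.03,-0.12,0,0,-62,-1],
    [0.088,0.03,-0.12,0,0,-62,-1],
    [0.088,0.03,-0.12,0,0,-62,-1],
    [0.088,0.03,-0.12,0,0,-62,-1],
    [0.088,0.03,-0.12,0,0,-62,-1],
    [0.088,0.03,-0.12,0,0,-62,-1],
  ],
)

```text
t: 14.17
ee_pos: [557.1, -0.1, 206.4]
eef_rot: [0.0, 0.99, -0.142, -0.001]
contact_force: [0.1, -0.3, -0.6]
opening: 0.2
finger_force: 0.0
```

```bash
python3 look.py k2; python3 -c "
from h import *
beside(2,-90,18,110)"
```

```text
port2 px 195.3228945411227 213.93854118279145
1 flange 66.3 bar 79.0 487 [525.5 155.9] rel 122.7
2 flange 66.3 bar 78.8 544 [546.9  73.4] rel 176.7
3 flange 66.2 bar 78.8 593 [566.8  -8.5] rel 177.5
4 flange 66.1 bar 78.6 691 [585.5 -92.1] rel 60.7
[549.6  57.5]
t 14.22 now [ 5.572e+02 -1.000e-01  2.064e+02] -16.3 F [ 0.8 -1.  -0.8] shift [-23.5 -53.2  96.4] turn 60.0 j6 1.66
```

View pics/k2.png

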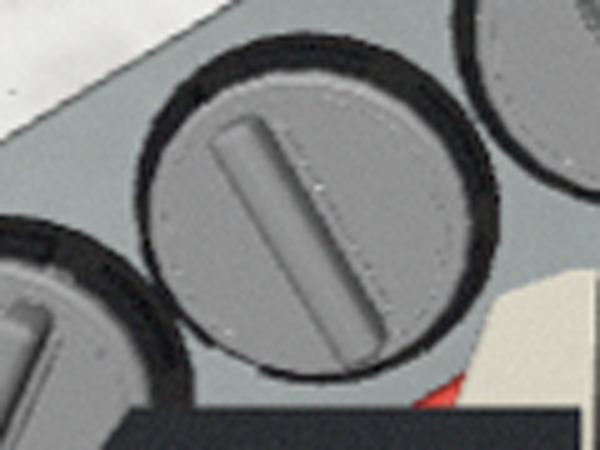

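Cover 2's bar now runs (240,130)–(360,355), in line with a notch pair, and its flange reads 66.3 like the others. One light press to settle it and check for rocking.

Call:
arm_command(
  plan=[
    [-0.023,-0.053,0,0,0,60,-1],
    [-0.023,-0.053,0,0,0,60,-1],
    [-0.023,-0.053,0,0,0,60,-1],
    [-0.023,-0.053,0.06,0,0,60,-1],
    [-0.023,-0.053,0.06,0,0,60,-1],
    [-0.023,-0.053,0.06,0,0,60,-1],
    [-0.023,-0.053,0.06,0,0,60,-1],
    [-0.023,-0.053,0.06,0,0,60,-1],
    [-0.023,-0.053,0.096,0,0,60,-1],
    [-0.023,-0.053,0.11,0,0,60,-1],
    [-0.023,-0.053,0.118,0,0,60,-1],
    [-0.023,-0.053,0.122,0,0,60,-1],
    [-0.023,-0.053,0.125,0,0,60,-1],
    [-0.023,-0.053,0.125,0,0,60,-1],
  ],
)

```text
t: 15.38
ee_pos: [550.6, 57.1, 81.9]
eef_rot: [-0.0, 0.787, -0.617, 0.0]
contact_force: [-0.2, -0.4, 1.1]
opening: 1.3
finger_force: 0.0
```

```bash
python3 -c "
from h import *
beside(2,-90,18,79)"
```

```text
[549.6  57.5]
t 15.38 now [550.6  57.1  81.9] -76.2 F [-0.2 -0.4  1.1] shift [-0.6  0.9  2.9] turn 0.1 j6 2.8
```

Call:
arm_command(
  plan=[
    [0,0,0.0015,0,0,0,-1],
    [0,0,0.0025,0,0,0,-1],
    [0,0,0.0035,0,0,0,-1],
    [0,0,0.0035,0,0,0,-1],
  ],
)

```text
t: 15.72
ee_pos: [550.9, 57.1, 79.3]
eef_rot: [-0.0, 0.787, -0.617, 0.001]
contact_force: [0.1, 0.1, 4.8]
opening: 0.5
finger_force: 2.3
```

Call:
arm_command(
  plan=[
    [0,0,-0.03,0,0,0,-1],
    [0,0,-0.07,0,0,0,-1],
    [0,0,-0.1,0,0,0,-1],
    [0,0,-0.13,0,0,0,-1],
    [0,0,-0.13,0,0,0,-1],
    [0.056,0.018,-0.13,0,0,-60,-1],
    [0.056,0.018,-0.13,0,0,-60,-1],
    [0.056,0.018,-0.13,0,0,-60,-1],
    [0.056,0.018,-0.13,0,0,-60,-1],
    [0.056,0.018,-0.13,0,0,-60,-1],
    [0.056,0.018,-0.13,0,0,-60,-1],
    [0.056,0.018,-0.13,0,0,-60,-1],
    [0.056,0.018,-0.13,0,0,-60,-1],
    [0.056,0.018,-0.13,0,0,-60,-1],
    [0.056,0.018,-0.13,0,0,-60,-1],
    [0.056,0.018,-0.13,0,0,-60,-1],
  ],
)

```text
t: 17.05
ee_pos: [546.1, -1.5, 208.1]
eef_rot: [0.0, 0.99, -0.142, 0.0]
contact_force: [-0.5, 0.3, -0.3]
opening: 0.2
finger_force: 0.0
```

```bash
python3 look.py k3
```

```text
port2 px 191.19683954325745 204.81114194425217
1 flange 66.3 bar 78.9 495 [525.7 155.7] rel 122.7
2 flange 66.2 bar 78.8 553 [546.7  73.4] rel 176.8
3 flange 66.2 bar 78.8 606 [566.7  -8.4] rel 177.5
4 flange 66.1 bar 78.7 669 [585.6 -91.5] rel 60.7
```

All four flanges read the same height, and cover 2 is now stiff at 79.3. Handing in.

```bash
python3 -c "
from bench import arm
print(arm.close_job())"
```

```text
the job is handed in; nothing more can be done
None
```

I pressed all four covers left to right and found the second from the left loose. I pushed its bar clockwise into the notches, and before hand-in all four read flush. The job is handed in; no verdict came back.

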